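# Turn the vial carousel to the code reader and scan

## Robot

A 7-joint arm with a two-finger parallel gripper is mounted at the origin on a cart in front of the work surface, level with it; the furniture and walls round the work are solid. World frame = base frame: x ahead of the robot, y to its left, z up, the work surface at z = 0. Lengths are in m, angles in rad, forces in N, time in s.
With the tool pointing down it reaches from about 0.425 to 0.925 m from the base axis. Payload 6.8 kg.
Tool frame: the origin (TCP) lies on the centre line of the jaws, within the pads' length; the fingertips stand 17 mm ahead of it and the grasp point (between the pads) lies 2 mm behind it; z points along the fingers, x is the direction in which the jaws open and shut, and the axes are right-handed (so a half turn about z gives the same grasp; the last joint's range is limited). The gripper opens to 85 mm and grips with 20 to 120 N. Pads are 22 mm wide; open, the fingers measure 114 mm over their backs; the gripper's body (76 mm by 85 mm) begins 54 mm behind the grasp point. The pads swing forward as they close: fully open they stand 13 mm farther back than shut.
Start: joints at [1.089, 0.477, 0.022, 1.555, -0.011, 1.109, -0.083], TCP at [0.246, -0.628, 0.248] pointing down, gripper open.
Joint ranges: [-2.96, 2.96], [-0.34, 2.1], [-1.41, 1.46], [0.24, 2.44], [-1.37, 4.51], [0.17, 1.92], [-2.96, 2.96]. Speed limits (rad/s): [2.39, 2.39, 3.14, 3.14, 3.14, 3.14, 3.14].

## Interface

Orientations are given as a unit quaternion [w, x, y, z].
In Python, from station import status, read_camera, camera_model, bot gives the robot as it stands.
- The arm moves only by the tool arm_command, never from a script. Its argument "series" is a list of rows, each a list of 3 entries, a list of its own where there are three numbers: the finger opening in mm, from 0 to 85.4, then the shift along the tool's x, y, z in mm, then the turn about the tool's z in rad. In form: [[gripper, [dx, dy, dz], roll], ...]. A call has 1 to 8 rows; each row is the pose to reach, as a shift and turn from the pose commanded when the call began, along the tool's axes at that moment; what a row does not reach only later rows make up. A row lasts 1/8 s, in which the tool goes at most 62.5 mm and 10.7 degrees, less where a joint would pass 70% of its speed; a pose out of reach is approached as far as the arm can. A call with a gripper value outside its range is refused whole. The fingers move at their own pace and stop on an object; "squeeze" is the grip in N (left out, the last holds). Time passes only in rows, so rows that repeat a pose let the fingers close. It gives the time, the measured TCP pose, the force and the opening at its end, in the units of the state.
- status.get_obs(): the state, without advancing time (a new reading comes with each control period).
- read_camera(name): name is "scene" or "top" or "wrist"; returns the picture (400x640x3 uint8, blue, green, red); there is no depth.
- camera_model(name): a dict with "fov_y" (degrees; the focal length in pixels is half the picture's height over the tangent of half this angle, whatever the lens; pixels are square), "cx", "cy" (the principal point, pixels), "k1" (the pictures are not rectified: a ray, as slopes to the right and down, at radius r is drawn at 1 + k1 r^2 times it, then the intrinsics apply), "R" (3x3) and "t" (3): a world point X has camera coordinates R X + t. Camera axes: x right, y down, z forward; pixel columns grow to the right and rows downward; lengths in m; the calibration is good to about 2 mm. A picture is of the moment at which its call begins: read the wrist's pose just before it. camera_model takes no time and is no camera call; for the wrist camera it gives the pose at the moment of the call.
- bot.hand_in(): hands the job in, once; it reports no verdict.
The state is a dict: "t": time; "q": joint angles; "joint_vel": joint speeds; "joint_torque": joint torques, N m; "eef_pos": TCP position; "tool_rot": TCP orientation; "contact_force": force on the tool from outside, world axes, zero at the start; "torque": the same for the moment, N m; "gripper_width": opening from 0.0 (shut) to 1.0 (fully open).
Only numpy, scipy, OpenCV 4.12 (cv2) and the standard library are available. Lean on these libraries where they do the work, as an engineer would, in place of code of your own. Each camera call takes 0.05 s, during which the arm holds its last target.

## Task

With a fingertip, gently push an arm of the carousel's star handle round until the vial with the grey cap stands squarely in front of the code reader's window, and only then press the reader's green button fully down and let it come up again. Do not grip the handle, do not touch or lift the vials, and leave the other things on the bench where they are.

Things in the scene. Friction and masses are not known exactly. Their poses are not given: they have to be found in the camera images.
- carousel: Round fixed foot of a vial carousel; origin on the vertical turning axis, on the bench top (z 0). Does not move in a run. A dark disc 172 mm across (top at z 18 mm) turns on it, with four white ring pockets (33 mm bore, 18 mm high), centres 60 mm from the axis, 90 degrees apart, a vial standing loose in each. All of it but column and star handle is lower than 80 mm.
- rotor (a joint): Angle of disc and star handle together, rad, 0 at the start, positive counter-clockwise seen from above; turns either way by more than a full turn, light friction (0.10 N m, about 2 N at mid-arm), stays where it is left. The star handle: four straight level round aluminium arms on a column with a black hub (36 mm across, top at z 135 mm), half-way between the pockets seen from above.
- arm0 (a point): Point on the centre line of arm 0 of the star handle, 60 mm from the axis, 118 mm above the bench; it turns with the handle. The arm is 12 mm thick and reaches 93 mm from the axis, with an 18 mm black ball at its end. Arms 0, 1, 2, 3 follow one another counter-clockwise at 90 degrees.
- arm1 (a point): Point on the centre line of arm 1 of the star handle, 60 mm from the axis, 118 mm above the bench; it turns with the handle. The arm is 12 mm thick and reaches 93 mm from the axis, with an 18 mm black ball at its end. Arms 0, 1, 2, 3 follow one another counter-clockwise at 90 degrees.
- arm2 (a point): Point on the centre line of arm 2 of the star handle, 60 mm from the axis, 118 mm above the bench; it turns with the handle. The arm is 12 mm thick and reaches 93 mm from the axis, with an 18 mm black ball at its end. Arms 0, 1, 2, 3 follow one another counter-clockwise at 90 degrees.
- arm3 (a point): Point on the centre line of arm 3 of the star handle, 60 mm from the axis, 118 mm above the bench; it turns with the handle. The arm is 12 mm thick and reaches 93 mm from the axis, with an 18 mm black ball at its end. Arms 0, 1, 2, 3 follow one another counter-clockwise at 90 degrees.
- vial_grey_c (a point): Centre (half-way up) of the clear vial with the grey cap, 27 mm across, 52 mm high, standing in one of the pockets: the vial to be scanned. Which pocket varies.
- vial_bl1_c (a point): Centre (half-way up) of a white vial with a blue cap, 30 mm across, 58 mm high, standing in another pocket; it is not to be touched, only turned along.
- vial_bl2_c (a point): Centre (half-way up) of a white vial with a blue cap, 30 mm across, 56 mm high, standing in another pocket; it is not to be touched, only turned along.
- vial_bl3_c (a point): Centre (half-way up) of a white vial with a blue cap, 30 mm across, 60 mm high, standing in another pocket; it is not to be touched, only turned along.
- reader: Fixed code reader beside the carousel: white upright box 52 x 66 mm, 90 mm high, blue top edge. Its origin is NOT in the box but on the carousel's axis at bench height; its own +x points level from the axis to the box, which stands 115 to 167 mm along it, centred on y = 0. A vial stands squarely in front of the window when its centre is on this +x axis (60 mm along, y = 0).
- window (a point): Middle of the black reader window (40 mm wide, facing the carousel axis), 113 mm from the axis, 45 mm above the bench.
- scan_button_top (a point): Middle of the top face of the round green button (28 mm across) on top of the reader, 143 mm from the carousel axis along the reader's +x; pressed straight down.
- scan_button (a joint): Travel of the green button, m: 0 up, 0.006 fully down; a spring (4 N at full travel) brings it up again.
- flask_left: Bystander: white plastic flask 54 x 78 x 124 mm, origin under its centre.
- vial_amber: Bystander: amber vial 39 mm across, 77 mm high, origin under its centre.
- vial_right: Bystander: amber vial 36 mm across, 75 mm high, origin under its centre.
- highlighter: Bystander: yellow highlighter 16 x 132 mm lying on the bench, origin under its centre.
- blister: Bystander: flat pill blister 42 x 95 x 5 mm, origin under its centre.

How it is judged:
On the way, in this order (a step that is already met when the one before it is completed fails the run):
1. the grey-capped vial stands in front of the reader window (within 10 mm of its middle line) and the carousel is still (y of vial_grey_c in the frame of reader between -0.01 and 0.01 m and x of vial_grey_c in the frame of reader between 0.045 and 0.075 m and velocity of joint rotor between -0.05 and 0.05 rad/s), for 0.2 s.
2. the green button is pressed down (value of joint scan_button above 0.0045 m), for 0.05 s.
At the end, for the whole second after the job is handed in: The grey-capped vial's centre is within 10 mm of the reader's middle line on the reader's side, the carousel is still, all four vials stand upright in their pockets, and the button is up again (all of step 1 and height (world z) of each of vial_grey_c, vial_bl1_c, vial_bl2_c, vial_bl3_c below 0.056 m and angle between each of vial_grey_c, vial_bl1_c, vial_bl2_c, vial_bl3_c's own z axis and vertical below 0.2 rad and value of joint scan_button below 0.0015 m); the robot touches nothing.
It fails at once if the button is pressed while the grey-capped vial is not in front of the window (value of joint scan_button above 0.003 m and not (y of vial_grey_c in the frame of reader between -0.012 and 0.012 m and x of vial_grey_c in the frame of reader between 0.045 and 0.075 m)).
It fails at once if a vial of the carousel is lifted or tipped (height (world z) of any of vial_grey_c, vial_bl1_c, vial_bl2_c, vial_bl3_c above 0.058 m or angle between any of vial_grey_c, vial_bl1_c, vial_bl2_c, vial_bl3_c's own z axis and vertical above 0.35 rad).
It fails at once if the robot touches a vial of the carousel (contact force between any of the fingers, the arm and vial_grey above 0.5 N or contact force between any of the fingers, the arm and vial_bl1 above 0.5 N or contact force between any of the fingers, the arm and vial_bl2 above 0.5 N or contact force between any of the fingers, the arm and vial_bl3 above 0.5 N).
It fails at once if the handle is gripped or forced (more than 18 N from the fingers) (contact force between the fingers and rotor above 18 N).
It fails at once if a bystander is moved by more than 15 mm (distance of any of flask_left, vial_amber, vial_right, highlighter, blister from where it was at the start of the episode above 0.015 m).
It also fails if it takes over 48 s, if anything falls off the work surface, if the arm or the gripper's body presses on something with over 40 N, if the wrist force passes 120 N, or if a joint passes its speed limit or range.

## Working session

There is one attempt and no reset: what is moved stays moved. The work goes in short steps, Python scripts to look and compute and a tool call to move; the robot and the scene stay as the last step left them, time stands still between calls to the robot, and variables do not carry over. Pictures are saved under pics/ and viewed, and the job is handed in when it is done.

Besides the shell and the picture viewer there is one more tool, called after "Emit:" in YAML: its name, and indented under it one key for each argument. arm_command: Moves the arm, as the interface text tells. Its arguments: {"type":"object","properties":{"series":{"type":"array"},"squeeze":{"type":"number"}},"required":["series"]}

```bash
mkdir -p pics; ls; python3 - <<'E'
from station import status, read_camera, camera_model, bot
import cv2
for n in ["scene","top"]:
    cv2.imwrite(f"pics/{n}0.png",read_camera(n)); m=camera_model(n); print(n,m)
print(status.get_obs())
E
```

```text
pics
scene {'fov_y': 54.2172290335992, 'cx': 316.02415321452435, 'cy': 202.25565359005805, 'k1': -0.05169111164941836, 'R': array([[-0.89498858, -0.4459589 , -0.01077464],
       [-0.25886515,  0.53888044, -0.8016213 ],
       [ 0.3632964 , -0.71465273, -0.59773506]]), 't': array([0.55712732, 0.11780372, 1.08127959])}
top {'fov_y': 53.90261069989043, 'cx': 321.04756504277935, 'cy': 201.69818993764966, 'k1': -0.07182840162226908, 'R': array([[-0.02780192, -0.99961161, -0.00191996],
       [-0.98404149,  0.02770648, -0.17576885],
       [ 0.17575378, -0.00299739, -0.98442959]]), 't': array([0.17521358, 0.51512714, 1.23742853])}
{'t': 0.1, 'q': array([ 1.08888913,  0.47772177,  0.02237322,  1.55631714, -0.01152459,
        1.1093275 , -0.08309885]), 'joint_vel': array([-6.81671126e-04, -7.85032281e-04, -3.48161783e-04, -2.73013056e-03,
       -9.93325362e-04,  1.53542965e-05,  1.57509768e-03]), 'joint_torque': array([ 4.00024146e-03, -5.97759354e+01,  1.61338694e+00, -2.81956118e+01,
        1.27910654e-02,  5.01052142e-03, -1.26200712e-05]), 'eef_pos': array([ 0.24628431, -0.62793153,  0.24743558]), 'tool_rot': array([-4.16329313e-04,  8.26179761e-01, -5.63406004e-01, -7.09549464e-04]), 'contact_force': array([ 0.14951187, -0.16354292, -0.45705178]), 'torque': array([-0.022323  ,  0.00240557,  0.00454422]), 'gripper_width': 1.000472158236121}
```

View pics/scene0.png

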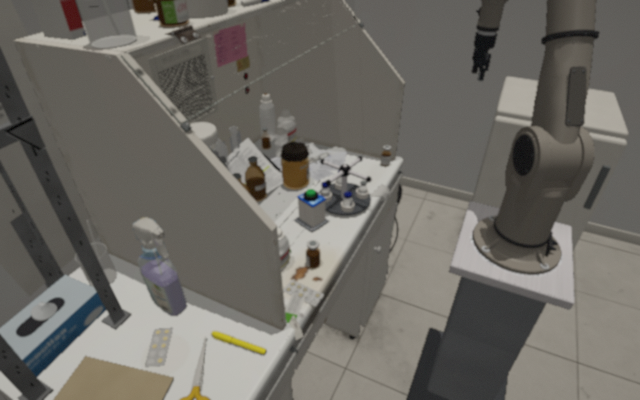

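View pics/top0.png

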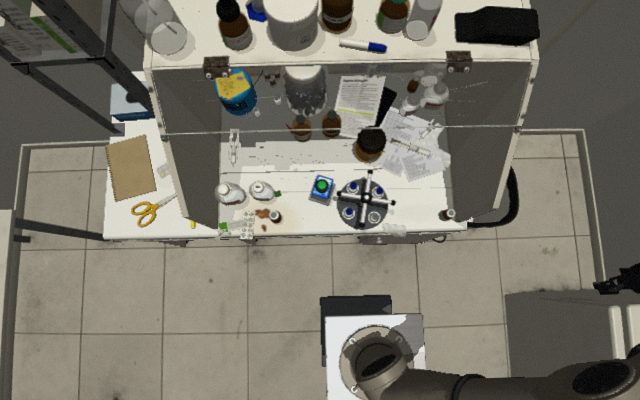

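```bash
cat > h.py <<'E'
import numpy as np, cv2
from station import status, read_camera, camera_model, bot
def K(m):
    f=200/np.tan(np.radians(m['fov_y'])/2); return f
def ray(m,u,v):
    f=K(m); d=np.array([(u-m['cx'])/f,(v-m['cy'])/f]); p=d.copy()
    for _ in range(30): p=d/(1+m['k1']*(p@p))
    R=np.array(m['R']); t=np.array(m['t'])
    w=R.T@np.array([p[0],p[1],1.]); return -R.T@t, w/np.linalg.norm(w)
def onz(m,u,v,z):
    c,w=ray(m,u,v); return c+w*(z-c[2])/w[2]
def proj(m,X):
    f=K(m); c=np.array(m['R'])@np.asarray(X,float)+m['t']; p=c[:2]/c[2]; p=p*(1+m['k1']*(p@p))
    return np.array([m['cx']+f*p[0],m['cy']+f*p[1]])
def tri(*L):
    A=np.zeros((3,3));b=np.zeros(3)
    for c,w in L:
        P=np.eye(3)-np.outer(w,w);A+=P;b+=P@c
    X=np.linalg.solve(A,b); return X,[float(np.linalg.norm((np.eye(3)-np.outer(w,w))@(X-c))) for c,w in L]
E
python3 - <<'E'
from h import *
t=cv2.imread('pics/top0.png');s=cv2.imread('pics/scene0.png')
cv2.imwrite('pics/topz.png',cv2.resize(t[160:235,210:460],None,fx=3.2,fy=3.2,interpolation=cv2.INTER_CUBIC)[:, :800])
a=t[160:240,300:410];cv2.imwrite('pics/topz2.png',cv2.resize(a,None,fx=7,fy=7,interpolation=cv2.INTER_CUBIC))
a=s[150:240,290:390];cv2.imwrite('pics/scz.png',cv2.resize(a,None,fx=6,fy=6,interpolation=cv2.INTER_CUBIC))
m=camera_model('top');print(onz(m,363,198,.135),onz(m,321,186,.095),onz(m,0,0,0)); print(ray(m,0,0)[0])
for p in [(160,130),(525,130),(220,230),(460,225)]: print(p,onz(m,*p,0))
E
```

```text
[0.51172446 0.03325021 0.135     ] [0.56138758 0.15963575 0.095     ] [1.40083638 1.44722564 0.        ]
[0.29429501 0.16458223 1.30904098]
(160, 130) [0.80268789 0.72518988 0.        ]
(525, 130) [ 0.76772255 -0.57538305  0.        ]
(220, 230) [0.44108902 0.50230973 0.        ]
(460, 225) [ 0.43496806 -0.30585907  0.        ]
```

View pics/topz2.png

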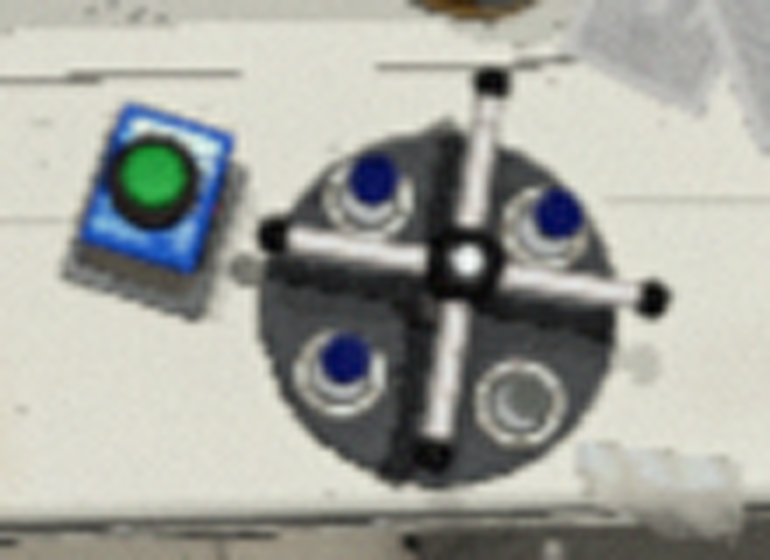

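View pics/scz.png

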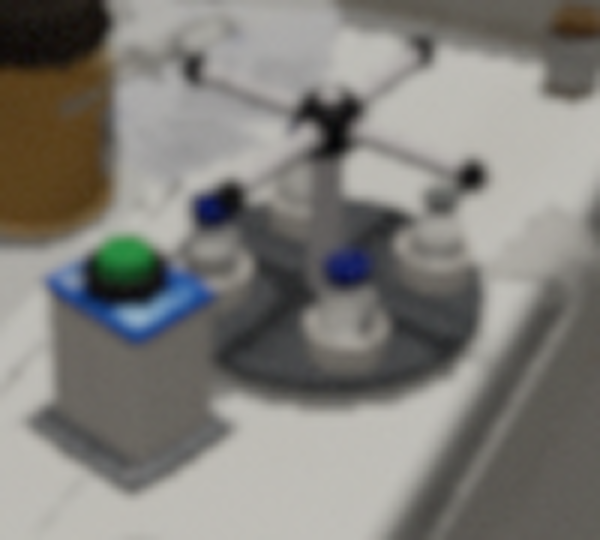

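```bash
python3 - <<'E'
from h import *
t=cv2.imread('pics/top0.png');s=cv2.imread('pics/scene0.png')
cv2.imwrite('pics/scz2.png',cv2.resize(s[0:240,20:420],None,fx=2,fy=2,interpolation=cv2.INTER_CUBIC))
cv2.imwrite('pics/tz3.png',cv2.resize(t[40:245,140:540],None,fx=2,fy=2,interpolation=cv2.INTER_CUBIC))
E
```

```text
(no output)
```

View pics/scz2.png

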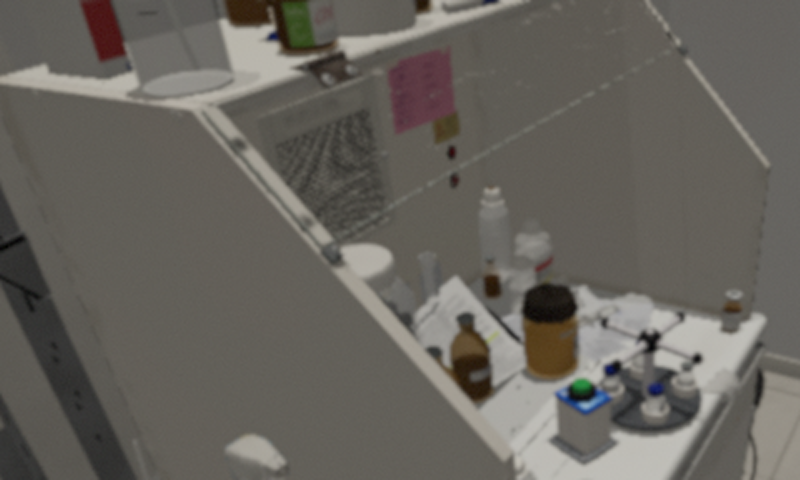

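View pics/tz3.png

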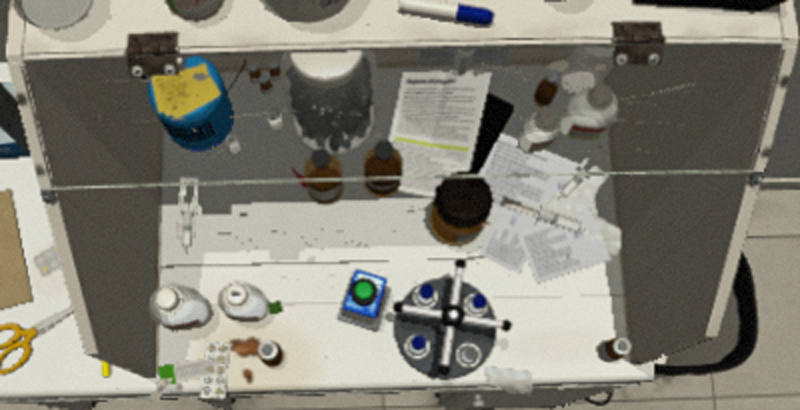

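```bash
python3 - <<'E'
from h import *
m=camera_model('top');s=camera_model('scene')
def T(n,a,b): print(n,*[np.round(x,4) for x in tri(ray(m,*a),ray(s,*b))])
T('sashL',(166,135),(185,127)); T('sashR',(517.5,129),(360,22))
T('wallfrontR',(495,207),(404,82)); T('wallfrontL',(190,216),(278,228))
T('hub',(300+466/7,160+258/7),(290+328/6,150+112/6))
T('button',(300+152/7,160+172/7),(290+127/6,150+252/6))
T('ballR',(300+652/7,160+299/7),(290+425/6,150+50/6))
T('ballT',(300+490/7,160+83/7),(290+195/6,150+70/6))
T('ballB',(300+432/7,160+455/7),(290+472/6,150+177/6))
T('ballL',(300+275/7,160+236/7),(290+232/6,150+197/6))
T('greycap',(300+524/7,160+405/7),(290+440/6,150+195/6))
im=cv2.imread('pics/top0.png')
for n,(u,v),z in [('g',(518,402),.036),('p2',(340,372),.036),('p3',(368,195),.036),('p4',(548,225),.036)]: print(n,onz(m,300+u/7,160+v/7,z).round(4))
for n,(u,v) in dict(T=(490,83),R=(652,299),B=(432,455),L=(275,236)).items(): print(n,onz(m,300+u/7,160+v/7,.118).round(4))
print('hub',onz(m,300+466/7,160+258/7,.135))
print('btn',onz(m,300+152/7,160+172/7,.1))
o=status.get_obs(); 
E
```

```text
sashL [0.6121 0.5144 0.4562] [0.0008 0.0008]
sashR [ 0.6028 -0.2912  0.4706] [0.0027 0.0027]
wallfrontR [ 0.4456 -0.2978  0.2977] [0.0021 0.0021]
wallfrontL [0.4457 0.508  0.287 ] [0.0025 0.0025]
hub [0.516  0.0201 0.1211] [0.0017 0.0017]
button [0.5609 0.1566 0.108 ] [0.0022 0.0022]
ballR [ 0.4954 -0.0612  0.1195] [0.0019 0.0019]
ballT [0.5967 0.0051 0.1167] [0.0008 0.0008]
ballB [0.4307 0.0389 0.1171] [0.0008 0.0008]
ballL [0.5298 0.1036 0.1159] [0.0011 0.0011]
greycap [ 0.46   -0.0086  0.0689] [0.0014 0.0014]
g [ 0.4645 -0.0108  0.036 ]
p2 [0.481  0.0718 0.036 ]
p3 [0.5652 0.0551 0.036 ]
p4 [ 0.5483 -0.0294  0.036 ]
T [0.5972 0.0055 0.118 ]
R [ 0.4975 -0.061   0.118 ]
B [0.4314 0.0391 0.118 ]
L [0.5304 0.104  0.118 ]
hub [0.51495283 0.02221253 0.135     ]
btn [0.56482337 0.15728118 0.1       ]
```

```bash
cat >> h.py <<'E'
from scipy.spatial.transform import Rotation as Ro
def shift(targets,o=None):
    o=o or status.get_obs(); q=o['tool_rot']; R=Ro.from_quat([q[1],q[2],q[3],q[0]]).as_matrix()
    print('t',round(o['t'],2),'pos',o['eef_pos'].round(4),'yaw x',np.degrees(np.arctan2(R[1,0],R[0,0])).round(1),'F',o['contact_force'].round(2),'q',o['q'].round(2))
    for X in targets: print(X,'->',(R.T@(np.array(X)-o['eef_pos'])*1000).round(1))
E
python3 - <<'E'
from h import *
shift([(.30,-.45,.27),(.36,-.27,.28),(.43,-.13,.28)])
E
```

```text
t 0.1 pos [ 0.2463 -0.6279  0.2474] yaw x -68.6 F [ 0.15 -0.16 -0.46] q [ 1.09  0.48  0.02  1.56 -0.01  1.11 -0.08]
(0.3, -0.45, 0.27) -> [-146.1 -115.   -22.3]
(0.36, -0.27, 0.28) -> [-291.7 -236.6  -32.1]
(0.43, -0.13, 0.28) -> [-396.5 -352.8  -32. ]
```

Emit:
arm_command:
  series:
    - [0,[-37,-29,-8],-0.15]
    - [0,[-74,-58,-16],-0.3]
    - [0,[-110,-87,-22],-0.45]
    - [0,[-146,-115,-30],-0.6]
    - [0,[-183,-146,-32],-0.75]
    - [0,[-220,-177,-32],-0.9]
    - [0,[-256,-207,-32],-1.05]
    - [0,[-292,-237,-32],-1.2]
  squeeze: 20

```text
t: 1.1
eef_pos: [0.3606, -0.2684, 0.2801]
tool_rot: [0.0, 1.0, 0.004, -0.0]
contact_force: [0.5, 0.7, -0.7]
gripper_width: 0.006
```

```bash
python3 - <<'E'
from h import *
shift([(.43,-.13,.28),(.45,-.03,.28)])
E
```

```text
t 1.1 pos [ 0.3606 -0.2684  0.2801] yaw x 0.5 F [ 0.52  0.69 -0.73] q [ 0.85  0.09 -0.36  2.01  0.04  1.05  0.47]
(0.43, -0.13, 0.28) -> [ 7.050e+01 -1.379e+02  1.000e-01]
(0.45, -0.03, 0.28) -> [ 9.130e+01 -2.377e+02  1.000e-01]
```

Emit:
arm_command:
  series:
    - [0,[15,-35,0],0]
    - [0,[30,-75,0],0]
    - [0,[50,-115,0],0]
    - [0,[68,-155,0],0]
    - [0,[80,-190,0],0]
    - [0,[80,-190,0],0]

```text
t: 1.85
eef_pos: [0.4405, -0.0769, 0.2803]
tool_rot: [-0.0, 1.0, 0.004, 0.0]
contact_force: [-0.5, 0.1, -0.3]
gripper_width: -0.001
```

```bash
python3 - <<'E'
from h import *
shift([])
m=camera_model('wrist');im=read_camera('wrist');cv2.imwrite('pics/w1.png',im)
import pickle;pickle.dump(m,open('w1.pkl','wb'))
cv2.imwrite('pics/top1.png',read_camera('top'));cv2.imwrite('pics/scene1.png',read_camera('scene'))
c,w=ray(m,320,200);print(c,w)
E
```

```text
t 1.85 pos [ 0.4405 -0.0769  0.2803] yaw x 0.5 F [-0.51  0.05 -0.28] q [ 0.57  0.1  -0.57  2.    0.06  1.05 -0.02]
[0.44010161 0.00236467 0.40390193] [ 0.02445449 -0.31327413 -0.94934783]
```

View pics/w1.png

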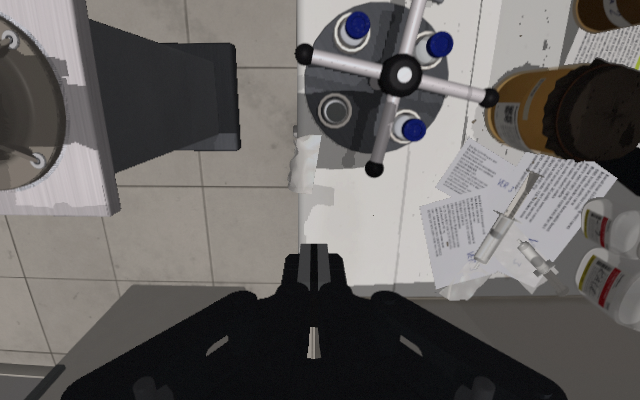

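View pics/scene1.png

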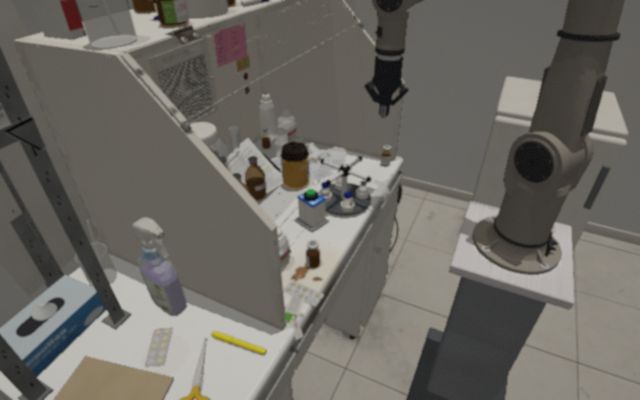

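View pics/top1.png

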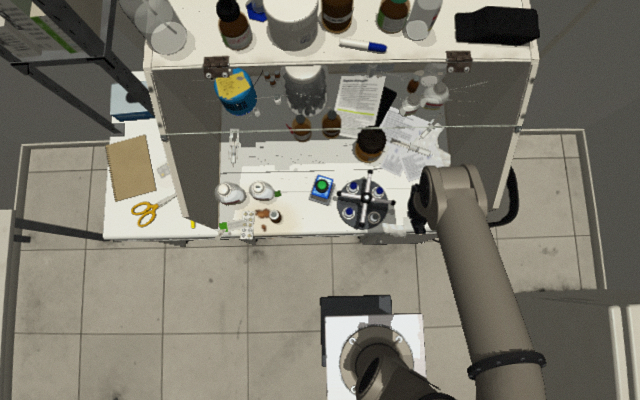

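```bash
python3 - <<'E'
from h import *
m=camera_model('top');s=camera_model('scene')
for z in (.263,.35,.4,.45,.5,.55,.6,.65): print(z,proj(s,(.44,-.077,z)).round(0),proj(m,(.44,-.077,z)).round(0), onz(m,440,166,z).round(3),onz(m,421,195,z).round(3))
a=cv2.imread('pics/scene1.png')[0:130,330:450];cv2.imwrite('pics/sz4.png',cv2.resize(a,None,fx=5,fy=4.6))
E
```

```text
0.263 [383. 117.] [410. 214.] [ 0.572 -0.17   0.263] [ 0.492 -0.111  0.263]
0.35 [385.  89.] [418. 209.] [ 0.549 -0.142  0.35 ] [ 0.475 -0.088  0.35 ]
0.4 [387.  71.] [423. 206.] [ 0.536 -0.126  0.4  ] [ 0.466 -0.075  0.4  ]
0.45 [389.  52.] [428. 202.] [ 0.522 -0.11   0.45 ] [ 0.457 -0.062  0.45 ]
0.5 [390.  33.] [435. 198.] [ 0.509 -0.094  0.5  ] [ 0.447 -0.049  0.5  ]
0.55 [392.  12.] [442. 193.] [ 0.496 -0.078  0.55 ] [ 0.438 -0.035  0.55 ]
0.6 [394. -10.] [450. 188.] [ 0.483 -0.062  0.6  ] [ 0.428 -0.022  0.6  ]
0.65 [396. -33.] [459. 182.] [ 0.469 -0.046  0.65 ] [ 0.419 -0.009  0.65 ]
```

View pics/sz4.png

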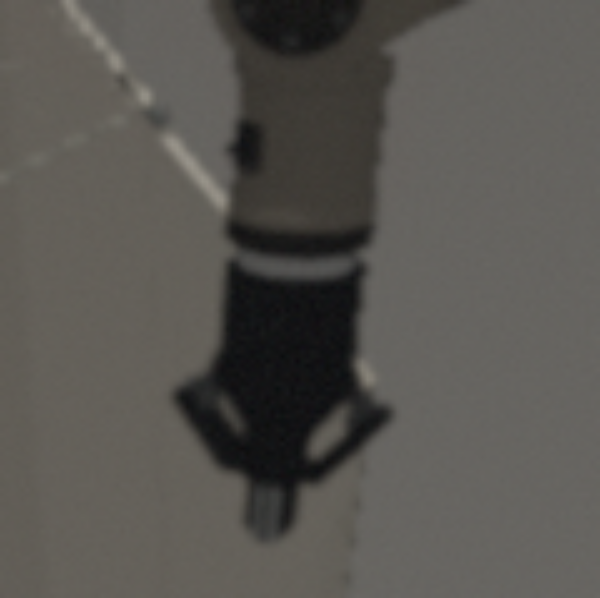

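```bash
python3 - <<'E'
from h import *
import pickle;m=pickle.load(open('w1.pkl','rb'))
P=[onz(m,*p,.118) for p in [(304,54),(489,97),(375,169)]]
for p in P: print(p.round(4))
print('axis', ((P[0]+P[1])/2).round(4), 'hub',onz(m,403,75,.135).round(4),'grey',onz(m,334,110,.036).round(4))
a=(P[0]+P[1])/2
for p in P: d=p-a; print(np.degrees(np.arctan2(d[1],d[0])).round(1),np.linalg.norm(d).round(4))
d=onz(m,334,110,.036)-a; print(np.degrees(np.arctan2(d[1],d[0])))
t=camera_model('top')
print('greycap h',tri(ray(t,300+520/7,160+405/7),ray(m,334,110)), 'ballB',tri(ray(t,300+432/7,160+455/7),ray(m,304,54)),'ballR',tri(ray(t,300+652/7,160+299/7),ray(m,375,169)))
shift([(.50,-.035,.28),(.532,-.035,.28),(.532,-.035,.117)])
E
```

```text
[0.432  0.0385 0.118 ]
[0.5971 0.0061 0.118 ]
[ 0.4989 -0.0608  0.118 ]
axis [0.5145 0.0223 0.118 ] hub [0.5132 0.0216 0.135 ] grey [ 0.464  -0.0103  0.036 ]
168.9 0.0841
-11.1 0.0841
-100.7 0.0846
-147.14647007477112
greycap h (array([ 0.46302014, -0.01053573,  0.04129899]), [0.0007787915313602596, 0.000778791531360314]) ballB (array([0.43180194, 0.0388559 , 0.11493462]), [8.740907277541637e-05, 8.74090727753639e-05]) ballR (array([ 0.4946402 , -0.05700772,  0.13686919]), [0.0005322697589916955, 0.0005322697589918577])
t 2.0 pos [ 0.4394 -0.0808  0.28  ] yaw x 0.1 F [-0.23  0.22 -0.45] q [ 0.58  0.1  -0.56  2.    0.06  1.05 -0.01]
(0.5, -0.035, 0.28) -> [ 60.7 -45.6  -0.1]
(0.532, -0.035, 0.28) -> [ 92.7 -45.6  -0.1]
(0.532, -0.035, 0.117) -> [ 92.8 -45.6 162.9]
```

Emit:
arm_command:
  series:
    - [0,[30,-15,0],0]
    - [0,[62,-30,0],0]
    - [0,[93,-46,0],0]
    - [0,[93,-46,40],0]
    - [0,[93,-46,80],0]
    - [0,[93,-46,120],0]
    - [0,[93,-46,150],0]
    - [0,[93,-46,162],0]

```text
t: 3.0
eef_pos: [0.5315, -0.0352, 0.1165]
tool_rot: [0.0, 1.0, 0.0, -0.002]
contact_force: [1.0, -0.1, -0.2]
gripper_width: -0.002
```

```bash
python3 - <<'E'
from h import *
a=np.array([.5145,.0222])
T=[]
for th in list(range(284,132,-6)): r=np.radians(th);T.append((round(a[0]+.06*np.cos(r),4),round(a[1]+.06*np.sin(r),4),.118))
shift(T)
cv2.imwrite('pics/w2.png',read_camera('wrist'))
E
```

```text
t 3.0 pos [ 0.5315 -0.0352  0.1165] yaw x 0.0 F [ 1.   -0.08 -0.18] q [ 0.37  0.47 -0.52  1.98  0.33  0.78 -0.34]
(np.float64(0.529), np.float64(-0.036), 0.118) -> [-2.5  0.8 -1.5]
(np.float64(0.5229), np.float64(-0.0372), 0.118) -> [-8.6  2.  -1.5]
(np.float64(0.5166), np.float64(-0.0378), 0.118) -> [-14.9   2.6  -1.5]
(np.float64(0.5103), np.float64(-0.0377), 0.118) -> [-21.2   2.5  -1.5]
(np.float64(0.5041), np.float64(-0.0369), 0.118) -> [-27.4   1.7  -1.4]
(np.float64(0.498), np.float64(-0.0355), 0.118) -> [-33.5   0.3  -1.4]
(np.float64(0.492), np.float64(-0.0334), 0.118) -> [-39.5  -1.8  -1.4]
(np.float64(0.4863), np.float64(-0.0308), 0.118) -> [-45.2  -4.5  -1.4]
(np.float64(0.4809), np.float64(-0.0275), 0.118) -> [-50.6  -7.8  -1.4]
(np.float64(0.4759), np.float64(-0.0238), 0.118) -> [-55.6 -11.5  -1.4]
(np.float64(0.4713), np.float64(-0.0195), 0.118) -> [-60.2 -15.8  -1.3]
(np.float64(0.4672), np.float64(-0.0147), 0.118) -> [-64.3 -20.6  -1.3]
(np.float64(0.4636), np.float64(-0.0096), 0.118) -> [-67.9 -25.7  -1.3]
(np.float64(0.4606), np.float64(-0.0041), 0.118) -> [-70.9 -
[... 166 characters left out ...]
0.4551), np.float64(0.0138), 0.118) -> [-76.3 -49.1  -1.3]
(np.float64(0.4545), np.float64(0.0201), 0.118) -> [-76.9 -55.4  -1.3]
(np.float64(0.4546), np.float64(0.0264), 0.118) -> [-76.8 -61.7  -1.3]
(np.float64(0.4554), np.float64(0.0326), 0.118) -> [-76.  -67.9  -1.3]
(np.float64(0.4568), np.float64(0.0387), 0.118) -> [-74.6 -74.   -1.3]
(np.float64(0.4589), np.float64(0.0447), 0.118) -> [-72.5 -80.   -1.3]
(np.float64(0.4615), np.float64(0.0504), 0.118) -> [-69.9 -85.7  -1.3]
(np.float64(0.4648), np.float64(0.0558), 0.118) -> [-66.6 -91.1  -1.4]
(np.float64(0.4685), np.float64(0.0608), 0.118) -> [-62.9 -96.1  -1.4]
(np.float64(0.4728), np.float64(0.0654), 0.118) -> [ -58.6 -100.7   -1.4]
```

View pics/w2.png

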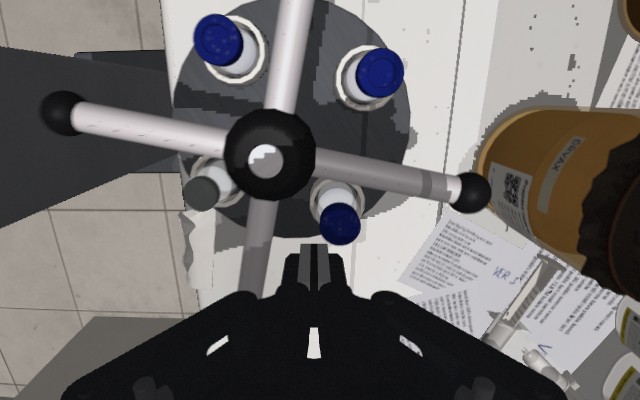

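Emit:
arm_command:
  series:
    - [0,[-5,1,-1],0]
    - [0,[-9,2,-1],0]
    - [0,[-13,2.5,-1],0]
    - [0,[-17,2.5,-1],0]
    - [0,[-21,2.5,-1],0]
    - [0,[-25,2,-1],0]
    - [0,[-29,1,-1],0]
    - [0,[-33,0,-1],0]

```text
t: 4.05
eef_pos: [0.4995, -0.0336, 0.1192]
tool_rot: [0.0, 1.0, 0.001, -0.0]
contact_force: [2.7, -0.3, 0.5]
gripper_width: -0.003
```

```bash
python3 - <<'E'
from h import *
shift([])
cv2.imwrite('pics/w3.png',read_camera('wrist'))
E
```

```text
t 4.05 pos [ 0.4995 -0.0336  0.1192] yaw x 0.2 F [ 2.75 -0.29  0.49] q [ 0.39  0.42 -0.54  2.05  0.31  0.75 -0.34]
```

View pics/w3.png

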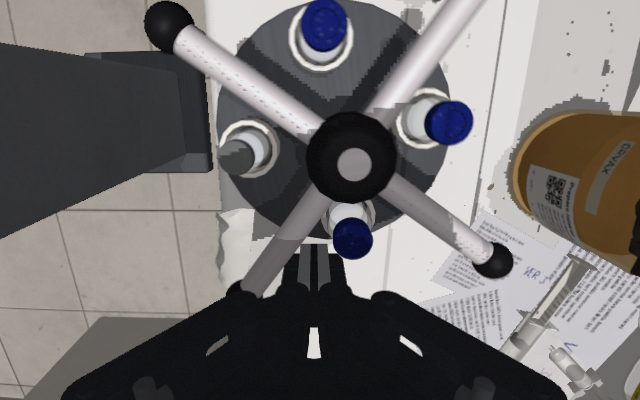

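Emit:
arm_command:
  series:
    - [0,[-6,-2,0],0]
    - [0,[-12,-5,0],0]
    - [0,[-17,-8,0],0]
    - [0,[-22,-12,0],0]
    - [0,[-27,-16,0],0]
    - [0,[-31,-21,0],0]
    - [0,[-34.5,-26,0],0]
    - [0,[-37.5,-31.5,0],0]

```text
t: 5.1
eef_pos: [0.4618, -0.002, 0.1192]
tool_rot: [0.0, 1.0, 0.001, -0.0]
contact_force: [1.6, -0.9, -0.6]
gripper_width: -0.0
```

```bash
python3 - <<'E'
from h import *
shift([(.4581,.0017,.1185)])
cv2.imwrite('pics/w4.png',read_camera('wrist'))
E
```

```text
t 5.1 pos [ 0.4618 -0.002   0.1192] yaw x 0.2 F [ 1.6  -0.9  -0.59] q [ 0.35  0.37 -0.56  2.14  0.3   0.71 -0.41]
(0.4581, 0.0017, 0.1185) -> [-3.7 -3.7  0.7]
```

View pics/w4.png

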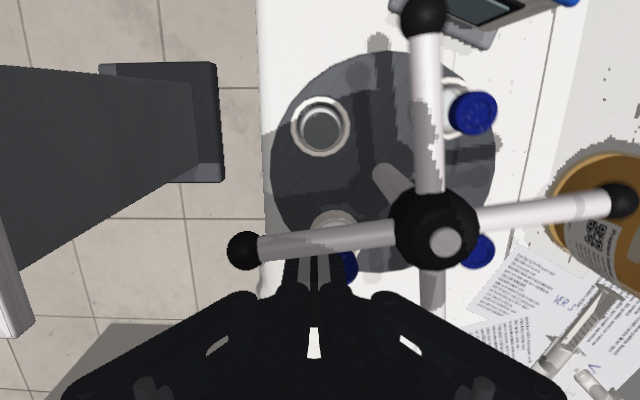

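Emit:
arm_command:
  series:
    - [0,[-2.5,-6,0],0]
    - [0,[-4,-12,0],0]
    - [0,[-5.5,-18,0],0]
    - [0,[-6,-24,0],0]
    - [0,[-6,-30.5,0],0]
    - [0,[-5,-36.5,0],0]
    - [0,[-3.5,-43,0],0]
    - [0,[-1.5,-49,0],0]

```text
t: 6.15
eef_pos: [0.4604, 0.0471, 0.1192]
tool_rot: [0.0, 1.0, 0.001, -0.0]
contact_force: [0.7, -3.4, 0.2]
gripper_width: -0.002
```

```bash
python3 - <<'E'
from h import *
import pickle
shift([])
m=camera_model('wrist');pickle.dump(m,open('w5.pkl','wb'))
cv2.imwrite('pics/w5.png',read_camera('wrist'))
E
```

```text
t 6.15 pos [0.4604 0.0471 0.1192] yaw x 0.2 F [ 0.68 -3.4   0.15] q [ 0.25  0.37 -0.58  2.13  0.31  0.72 -0.52]
```

View pics/w5.png

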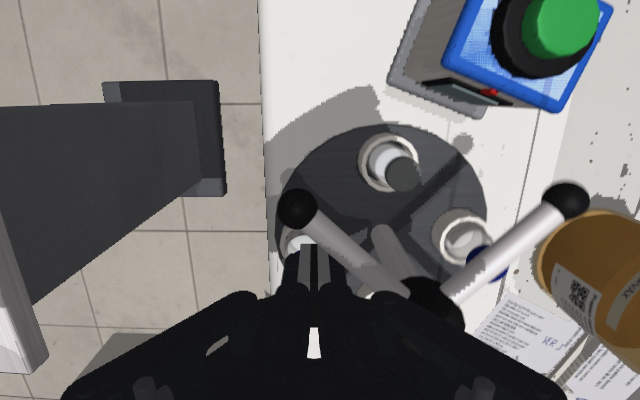

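```bash
python3 - <<'E'
from h import *
import pickle
m=pickle.load(open('w5.pkl','rb'));a=np.array([.5145,.0222])
def ang(n,u,v,z):
    p=onz(m,u,v,z);d=p[:2]-a;print(n,p.round(4),np.degrees(np.arctan2(d[1],d[0])).round(1),np.linalg.norm(d).round(4))
ang('ballR',297,209,.118);ang('ball',565,200,.118);ang('greyring',388,163,.036)
im=cv2.imread('pics/w5.png');h=cv2.cvtColor(im,cv2.COLOR_BGR2HSV)
g=cv2.inRange(h,(45,120,60),(80,255,255));M=cv2.moments(g,True);u,v=M['m10']/M['m00'],M['m01']/M['m00'];print(u,v)
ang('btn',u,v,.108);ang('btn',u,v,.1)
# reader base corners/top edge near front: bottom edge of blue top (443,65)-(558,110) z=.09
for p in [(443,65),(558,110)]: ang('topcorner',*p,.09)
T=[]
for th in (158,152,146,140,134,131,128): r=np.radians(th);T.append((round(a[0]+.06*np.cos(r),4),round(a[1]+.06*np.sin(r),4),.118))
shift(T)
E
```

```text
ballR [0.4536 0.0811 0.118 ] 135.9 0.0847
ball [0.5708 0.0855 0.118 ] 48.3 0.0847
greyring [0.5112 0.0846 0.036 ] 93.0 0.0625
559.1792228390167 26.249273063706053
btn [0.5595 0.1559 0.108 ] 71.4 0.1411
btn [0.5654 0.1577 0.1   ] 69.4 0.1447
topcorner [0.5202 0.1417 0.09  ] 87.3 0.1196
topcorner [0.5802 0.1227 0.09  ] 56.8 0.1201
t 6.2 pos [0.4608 0.0482 0.1193] yaw x 0.2 F [-0.33 -0.45 -0.28] q [ 0.25  0.37 -0.58  2.13  0.31  0.72 -0.52]
(np.float64(0.4589), np.float64(0.0447), 0.118) -> [-1.9  3.5  1.3]
(np.float64(0.4615), np.float64(0.0504), 0.118) -> [ 0.7 -2.2  1.3]
(np.float64(0.4648), np.float64(0.0558), 0.118) -> [ 4.1 -7.6  1.3]
(np.float64(0.4685), np.float64(0.0608), 0.118) -> [  7.8 -12.6   1.3]
(np.float64(0.4728), np.float64(0.0654), 0.118) -> [ 12.1 -17.1   1.3]
(np.float64(0.4751), np.float64(0.0675), 0.118) -> [ 14.4 -19.2   1.3]
(np.float64(0.4776), np.float64(0.0695), 0.118) -> [ 16.9 -21.2   1.3]
```

Emit:
arm_command:
  series:
    - [0,[1,-3,0],0]
    - [0,[3,-6,0],0]
    - [0,[5,-9,0],0]
    - [0,[7,-11.5,0],0]
    - [0,[9,-14,0],0]
    - [0,[10.5,-15.5,0],0]
    - [0,[10.5,-15.5,0],0]

```text
t: 7.08
eef_pos: [0.4712, 0.0627, 0.1194]
tool_rot: [-0.0, 1.0, 0.002, 0.0]
contact_force: [-0.2, -0.9, 0.3]
gripper_width: -0.002
```

```bash
python3 - <<'E'
from h import *
import pickle
shift([])
m=camera_model('wrist');pickle.dump(m,open('w6.pkl','wb'))
cv2.imwrite('pics/w6.png',read_camera('wrist'))
E
```

```text
t 7.08 pos [0.4712 0.0627 0.1194] yaw x 0.2 F [-0.19 -0.85  0.25] q [ 0.22  0.39 -0.58  2.11  0.32  0.73 -0.56]
```

View pics/w6.png

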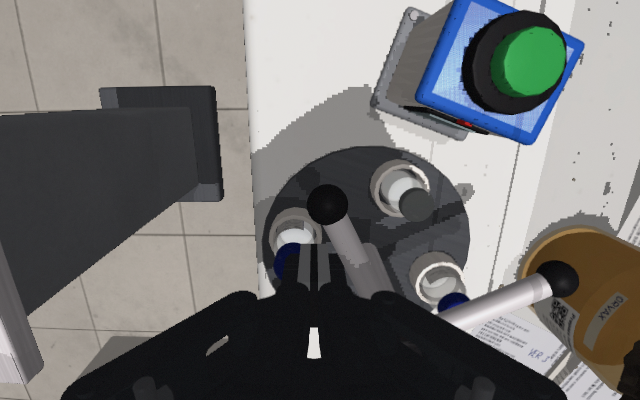

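```bash
python3 - <<'E'
from h import *
import pickle
m=pickle.load(open('w6.pkl','rb'));a=np.array([.5145,.0222])
def ang(n,u,v,z):
    p=onz(m,u,v,z);d=p[:2]-a;print(n,p.round(4),np.degrees(np.arctan2(d[1],d[0])).round(1),np.linalg.norm(d).round(4));return p
ang('ballR',327,205,.118);ang('ball',559,279,.118);ang('greyring',401,187,.036)
C=[ang('corner',*p,.09) for p in [(417,99),(535,143),(582,43),(468,-2)]]
f=C[0]-C[1];print('front edge len',np.linalg.norm(f),'normal',np.degrees(np.arctan2(f[1],f[0]))-90)
f=C[2]-C[1];print('side',np.linalg.norm(f),np.degrees(np.arctan2(f[1],f[0])))
c=(C[0]+C[1])/2;im=cv2.imread('pics/w6.png');h=cv2.cvtColor(im,cv2.COLOR_BGR2HSV)
g=cv2.inRange(h,(45,120,60),(80,255,255));k=max(cv2.findContours(g,0,2)[0],key=cv2.contourArea);(x,y),r=cv2.minEnclosingCircle(k);print(x,y,r)
for z in (.1,.104,.108):ang('btn',x,y,z)
m5=pickle.load(open('w5.pkl','rb'))
print(tri(ray(m,417,99),ray(m5,443,65)),tri(ray(m,535,143),ray(m5,558,110)),tri(ray(m,530,61),ray(m5,561,25)))
E
```

```text
ballR [0.4773 0.0985 0.118 ] 116.0 0.0849
ball [0.5897 0.061  0.118 ] 27.3 0.0847
greyring [0.5326 0.0833 0.036 ] 73.5 0.0637
corner [0.5204 0.1421 0.09  ] 87.2 0.12
corner [0.5828 0.122  0.09  ] 55.6 0.121
corner [0.5966 0.169  0.09  ] 60.8 0.1682
corner [0.5393 0.1854 0.09  ] 81.4 0.1651
front edge len 0.06554915384654593 normal 72.17593247480869
side 0.04896696229424722 73.70719394189132
528.202392578125 61.36505126953125 40.26930236816406
btn [0.5651 0.1588 0.1   ] 69.7 0.1457
btn [0.5624 0.1583 0.104 ] 70.6 0.1443
btn [0.5598 0.1579 0.108 ] 71.5 0.143
(array([0.52159252, 0.14204183, 0.08648948]), [2.0776105622966654e-05, 2.0776105622980938e-05]) (array([0.58310153, 0.12219924, 0.08796362]), [0.0010719940575142238, 0.0010719940575143398]) (array([0.56938249, 0.15941376, 0.09512244]), [0.00029634676382117575, 0.00029634676382109536])
```

Emit:
arm_command:
  series:
    - [0,[-5,5,0],0]
    - [0,[-10,10,0],0]
    - [0,[-10,10,-30],0]
    - [0,[-10,10,-70],0]
    - [0,[-15,-25,-70],0]
    - [0,[-20,-65,-70],0]
    - [0,[-20,-95,-70],0]
    - [0,[-20,-95,-70],0]

```text
t: 8.12
eef_pos: [0.4502, 0.1595, 0.1896]
tool_rot: [-0.001, 1.0, 0.004, 0.0]
contact_force: [0.4, -0.7, 0.1]
gripper_width: 0.002
```

```bash
python3 - <<'E'
from h import *
import pickle
shift([(.5,.158,.14),(.553,.158,.14)])
m=camera_model('wrist');pickle.dump(m,open('w7.pkl','wb'))
cv2.imwrite('pics/w7.png',read_camera('wrist'));cv2.imwrite('pics/top7.png',read_camera('top'))
cv2.imwrite('pics/sc7.png',read_camera('scene'))
a=cv2.imread('pics/top7.png')[100:240,260:420];cv2.imwrite('pics/top7z.png',cv2.resize(a,None,fx=4.2,fy=4.2,interpolation=2))
a=cv2.imread('pics/sc7.png')[60:240,230:410];cv2.imwrite('pics/sc7z.png',cv2.resize(a,None,fx=3.3,fy=3.3,interpolation=2))
E
```

```text
t 8.12 pos [0.4502 0.1595 0.1896] yaw x 0.4 F [ 0.4  -0.69  0.11] q [ 0.11  0.3  -0.68  2.04  0.24  0.88 -0.69]
(0.5, 0.158, 0.14) -> [49.7  1.9 49.6]
(0.553, 0.158, 0.14) -> [102.7   2.3  49.7]
```

View pics/w7.png

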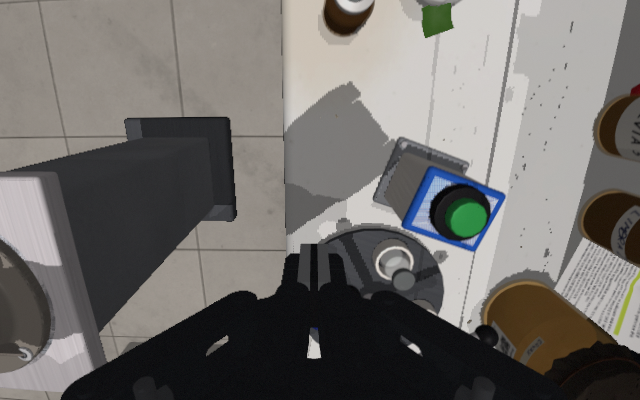

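View pics/top7z.png

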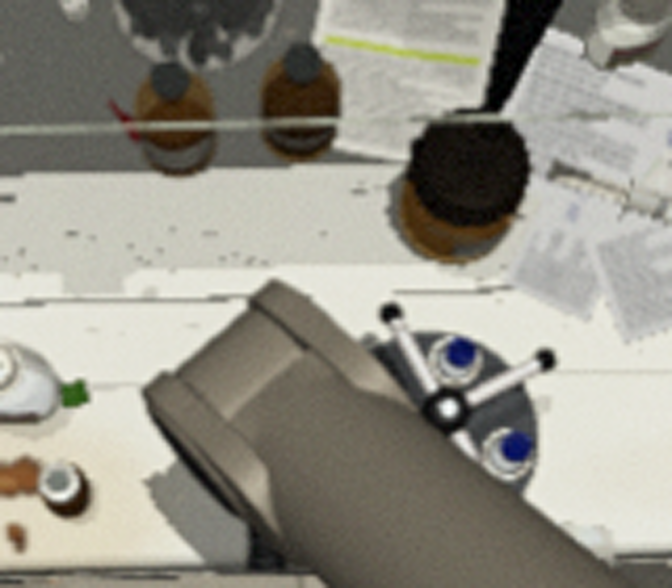

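View pics/sc7.png

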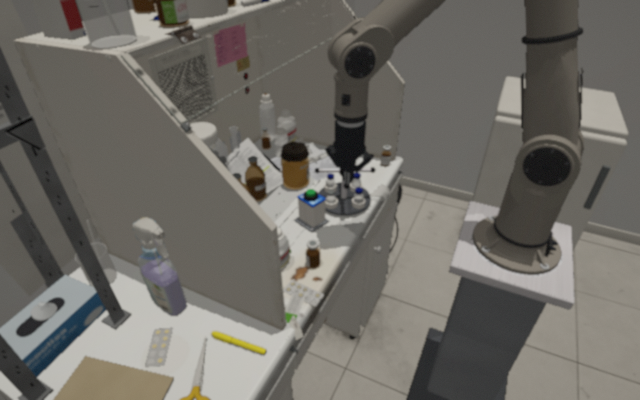

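```bash
python3 - <<'E'
from h import *
import pickle
t=camera_model('top')
for z in (.45,.49,.53): print(onz(t,324,168,z).round(3), onz(t,296,192,z).round(3))
for u in (270,330): print('sash', onz(t,u,131.5,.463).round(3))
m=pickle.load(open('w7.pkl','rb'));a=np.array([.5145,.0222]);m6=pickle.load(open('w6.pkl','rb'))
def ang(n,u,v,z):
    p=onz(m,u,v,z);d=p[:2]-a;print(n,p.round(4),np.degrees(np.arctan2(d[1],d[0])).round(1),np.linalg.norm(d).round(4));return p
ang('greyring',394,262,.036);
C=[ang('corner',*p,.09) for p in [(404,223),(475,249),(504,191),(434,168)]]
f=C[0]-C[1];print(np.degrees(np.arctan2(f[1],f[0]))-90)
im=cv2.imread('pics/w7.png');h=cv2.cvtColor(im,cv2.COLOR_BGR2HSV)
g=cv2.inRange(h,(45,120,60),(80,255,255));k=max(cv2.findContours(g[140:],0,2)[0],key=cv2.contourArea);(x,y),r=cv2.minEnclosingCircle(k);y+=140;print(x,y,r)
for z in (.1,.104,.108):ang('btn',x,y,z)
print('btn tri',tri(ray(m,x,y),ray(m6,528.2,61.4)),'ring tri',tri(ray(m,394,262),ray(m6,401,187)))
for n,u,v in (('ball',260+392/4.2,100+312/4.2),('ball',260+545/4.2,100+359/4.2)):
    p=onz(t,u,v,.118);d=p[:2]-a;print(n,np.degrees(np.arctan2(d[1],d[0])).round(1),np.linalg.norm(d).round(4))
E
```

```text
[0.525 0.153 0.45 ] [0.471 0.217 0.45 ]
[0.514 0.154 0.49 ] [0.463 0.215 0.49 ]
[0.503 0.154 0.53 ] [0.455 0.212 0.53 ]
sash [0.61  0.273 0.463]
sash [0.606 0.137 0.463]
greyring [0.533  0.0817 0.036 ] 72.7 0.0623
corner [0.5216 0.1467 0.09  ] 86.8 0.1247
corner [0.5822 0.1241 0.09  ] 56.4 0.1223
corner [0.5965 0.1733 0.09  ] 61.5 0.172
corner [0.5397 0.1906 0.09  ] 81.5 0.1703
69.56657610854381
466.2755126953125 217.7040786743164 20.27776527404785
btn [0.565  0.1552 0.1   ] 69.2 0.1423
btn [0.5628 0.1568 0.104 ] 70.2 0.143
btn [0.5607 0.1584 0.108 ] 71.3 0.1438
btn tri (array([0.56104177, 0.15796576, 0.10669498]), [0.00031807872241099107, 0.0003180787224110404]) ring tri (array([0.53109358, 0.08491511, 0.04161733]), [0.0001981509223833572, 0.00019815092238320887])
ball 25.1 0.0843
ball -63.7 0.0847
```

Emit:
arm_command:
  series:
    - [0,[0,1,30],0]
    - [0,[0,1,60],0]
    - [0,[20,1,61],0]
    - [0,[40,1,61],0]
    - [0,[60,1,61],0]
    - [0,[75,1,61],0]
    - [0,[85,1,61],0]
    - [0,[85,1,61],0]

```text
t: 9.28
eef_pos: [0.5361, 0.1561, 0.1282]
tool_rot: [-0.0, 1.0, 0.001, -0.0]
contact_force: [-0.8, 0.2, 0.2]
gripper_width: -0.003
```

```bash
python3 - <<'E'
from h import *
shift([(.547,.158,.128)])
cv2.imwrite('pics/w8.png',read_camera('wrist'));cv2.imwrite('pics/top8.png',read_camera('top'))
cv2.imwrite('pics/sc8.png',read_camera('scene'))
a=cv2.imread('pics/top8.png')[100:240,260:420];b=cv2.imread('pics/sc8.png')[60:230,230:410]
cv2.imwrite('pics/z8.png',np.hstack([cv2.resize(a,(457,400),interpolation=2)[:,:400],cv2.resize(b,(400,400),interpolation=2)]))
E
```

```text
t 9.28 pos [0.5361 0.1561 0.1282] yaw x 0.1 F [-0.76  0.22  0.24] q [ 0.07  0.5  -0.59  1.91  0.37  0.84 -0.71]
(0.547, 0.158, 0.128) -> [10.9 -1.8  0.2]
```

View pics/w8.png

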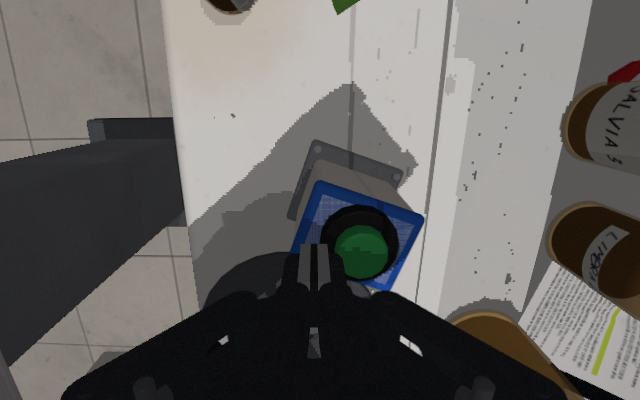

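View pics/z8.png

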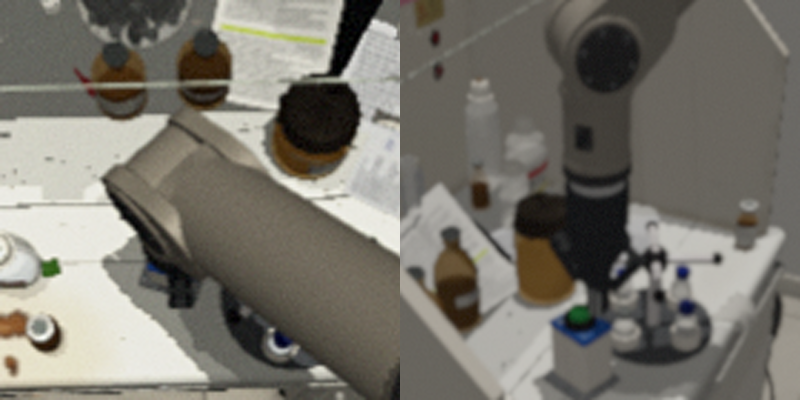

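Emit:
arm_command:
  series:
    - [0,[5,-1,0],0]
    - [0,[9,-2,0],0]
    - [0,[9,-2,2],0]
    - [0,[9,-2,4],0]
    - [0,[9,-2,4],0]

```text
t: 10.05
eef_pos: [0.5449, 0.1587, 0.1244]
tool_rot: [-0.0, 1.0, 0.002, 0.0]
contact_force: [-2.4, 0.5, 3.1]
gripper_width: -0.002
```

```bash
python3 - <<'E'
from h import *
shift([])
a=read_camera('scene')[150:240,280:380]
cv2.imwrite('pics/z9.png',cv2.resize(a,None,fx=6,fy=6,interpolation=2))
E
```

```text
t 10.05 pos [0.5449 0.1587 0.1244] yaw x 0.2 F [-2.37  0.51  3.08] q [ 0.06  0.52 -0.58  1.89  0.38  0.84 -0.72]
```

View pics/z9.png

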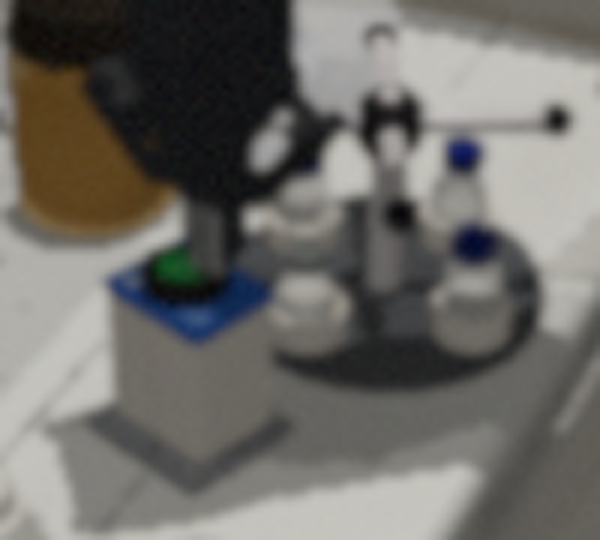

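Emit:
arm_command:
  series:
    - [0,[0,0,1],0]
    - [0,[0,0,2],0]
    - [0,[0,0,3],0]
    - [0,[0,0,3],0]

```text
t: 10.6
eef_pos: [0.545, 0.1588, 0.1227]
tool_rot: [0.0, 1.0, 0.001, 0.0]
contact_force: [-6.9, -1.7, 14.6]
gripper_width: -0.006
```

```bash
python3 - <<'E'
from h import *
o=status.get_obs();shift([]);print(o['torque'])
a=read_camera('scene')[150:240,280:380]
cv2.imwrite('pics/z10.png',cv2.resize(a,None,fx=6,fy=6,interpolation=2))
cv2.imwrite('pics/w10.png',read_camera('wrist'))
cv2.imwrite('pics/t10.png',cv2.resize(read_camera('top')[100:220,270:390],None,fx=5,fy=5,interpolation=2))
E
```

```text
t 10.6 pos [0.545  0.1588 0.1227] yaw x 0.2 F [-6.88 -1.67 14.59] q [ 0.06  0.52 -0.58  1.89  0.38  0.84 -0.72]
[-0.37505442  1.33774153 -0.00738778]
```

View pics/z10.png

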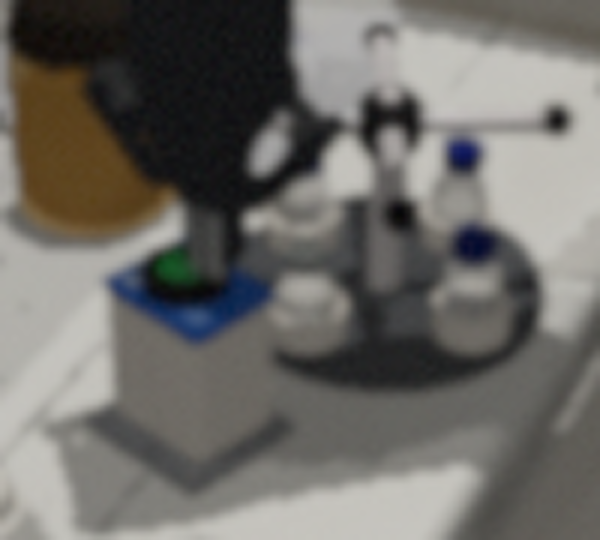

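View pics/w10.png

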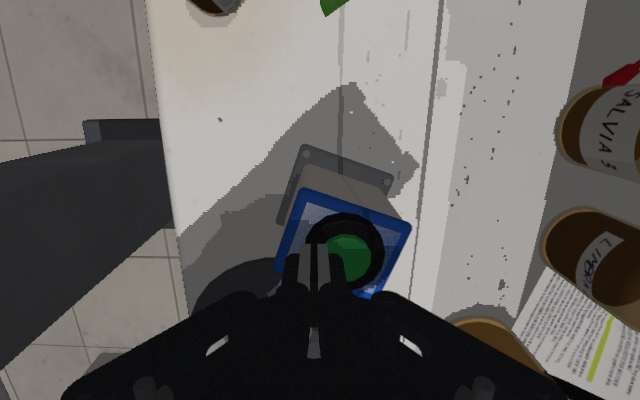

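View pics/t10.png

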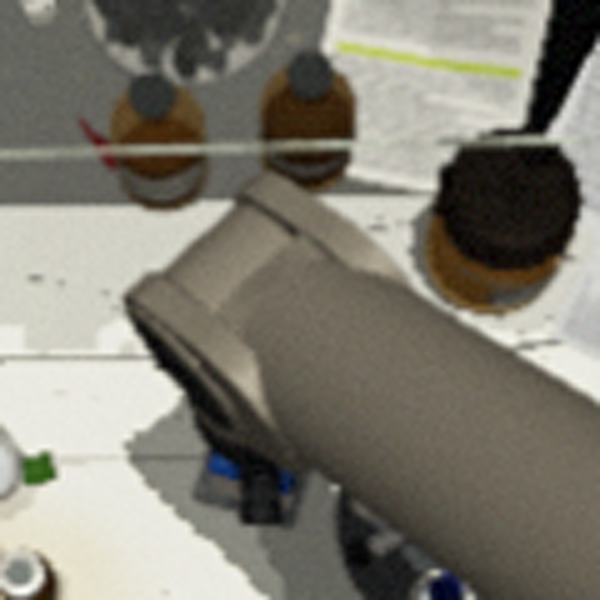

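Emit:
arm_command:
  series:
    - [0,[0,0,-4],0]
    - [0,[-8,0,-6],0]
    - [0,[-15,0,-10],0]
    - [50,[-15,0,-10],0]
    - [50,[-15,0,-10],0]
    - [50,[-15,0,-10],0]
    - [50,[-15,0,-10],0]
    - [50,[-15,0,-10],0]

```text
t: 11.75
eef_pos: [0.5298, 0.1585, 0.1312]
tool_rot: [0.0, 1.0, 0.001, -0.0]
contact_force: [-0.1, -0.4, 0.6]
gripper_width: 0.585
```

```bash
python3 - <<'E'
from h import *
import pickle
o=status.get_obs();shift([]);print(o['torque'],o['gripper_width'])
pickle.dump(camera_model('wrist'),open('w11.pkl','wb'))
a=read_camera('scene')[150:240,280:380]
cv2.imwrite('pics/z11.png',cv2.resize(a,None,fx=6,fy=6,interpolation=2))
cv2.imwrite('pics/w11.png',read_camera('wrist'))
E
```

```text
t 11.75 pos [0.5298 0.1585 0.1312] yaw x 0.2 F [-0.13 -0.4   0.58] q [ 0.06  0.49 -0.6   1.92  0.36  0.84 -0.72]
[ 0.03538651 -0.01327539 -0.03133879] 0.5845961705165145
```

View pics/z11.png

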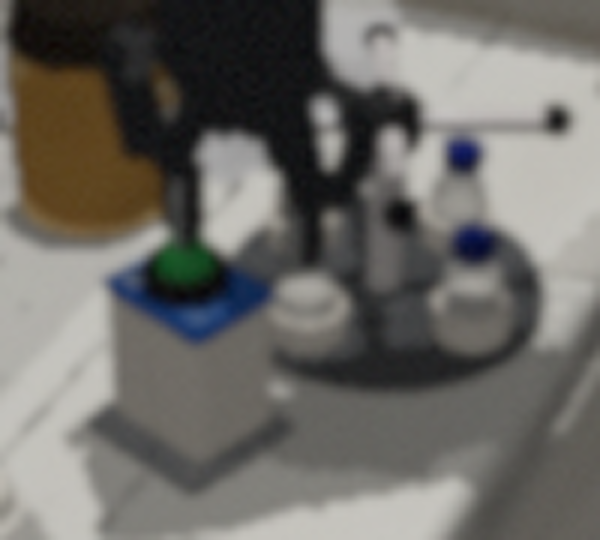

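View pics/w11.png

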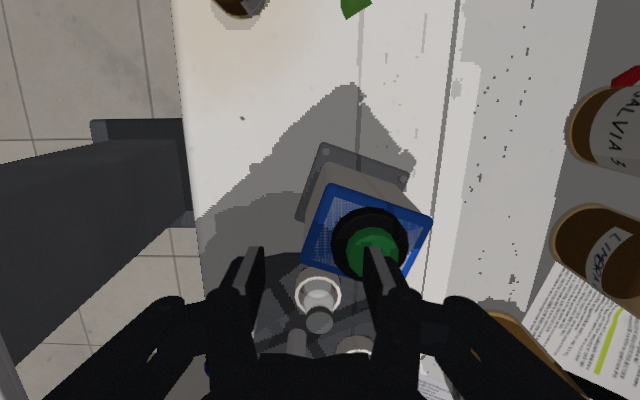

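Emit:
arm_command:
  series:
    - [50,[0,0,3],0]
    - [50,[0,0,6],0]
    - [50,[0,0,9],0]
    - [50,[0,0,11],0]
    - [50,[0,0,11],0]

```text
t: 12.48
eef_pos: [0.5298, 0.1585, 0.1204]
tool_rot: [0.0, 1.0, 0.002, 0.0]
contact_force: [-0.9, -0.8, 3.2]
gripper_width: 0.586
```

Emit:
arm_command:
  series:
    - [50,[0,0,1],0]
    - [50,[0,0,2],0]
    - [50,[0,0,3],0]
    - [50,[0,0,3],0]

```text
t: 12.98
eef_pos: [0.5301, 0.1586, 0.1195]
tool_rot: [0.001, 1.0, 0.001, 0.001]
contact_force: [-9.2, -4.1, 22.7]
gripper_width: 0.585
```

```bash
python3 - <<'E'
from h import *
o=status.get_obs();shift([]);print(o['torque'],o['gripper_width'])
a=read_camera('scene')[150:240,280:380]
cv2.imwrite('pics/z12.png',cv2.resize(a,None,fx=6,fy=6,interpolation=2))
E
```

```text
t 12.97 pos [0.5301 0.1586 0.1195] yaw x 0.2 F [-9.16 -4.13 22.72] q [ 0.06  0.5  -0.59  1.93  0.38  0.82 -0.73]
[-0.85592583  1.12281898 -0.11412376] 0.5851723579594782
```

View pics/z12.png

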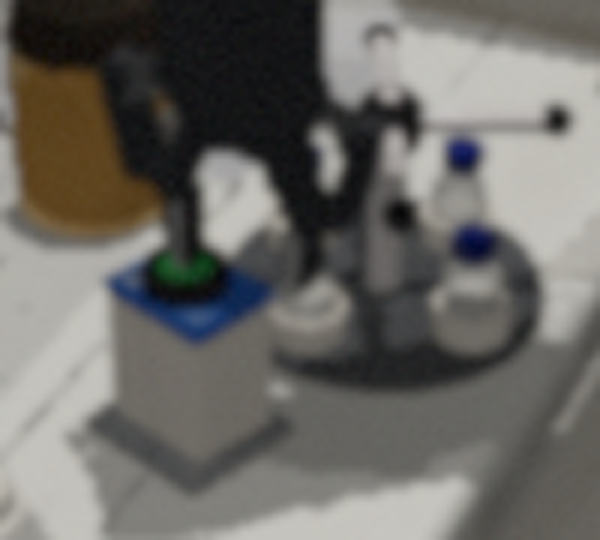

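Emit:
arm_command:
  series:
    - [50,[0,0,-3],0]
    - [50,[0,0,-8],0]
    - [50,[0,0,-16],0]
    - [50,[-20,0,-30],0]
    - [50,[-50,0,-50],0]
    - [50,[-70,0,-90],0]
    - [50,[-80,-10,-130],0]
    - [50,[-80,-10,-130],0]

```text
t: 14.02
eef_pos: [0.4505, 0.17, 0.2504]
tool_rot: [-0.001, 1.0, 0.002, 0.003]
contact_force: [0.4, -0.5, 0.6]
gripper_width: 0.586
```

```bash
python3 - <<'E'
from h import *
import pickle
shift([])
m=camera_model('wrist');pickle.dump(m,open('w13.pkl','wb'))
cv2.imwrite('pics/w13.png',read_camera('wrist'))
a=read_camera('scene')[150:240,280:380]
cv2.imwrite('pics/z13.png',cv2.resize(a,None,fx=6,fy=6,interpolation=2))
cv2.imwrite('pics/t13.png',read_camera('top'))
E
```

```text
t 14.03 pos [0.4505 0.17   0.2504] yaw x 0.3 F [ 0.44 -0.46  0.61] q [ 0.14  0.22 -0.71  1.97  0.17  1.01 -0.65]
```

View pics/z13.png

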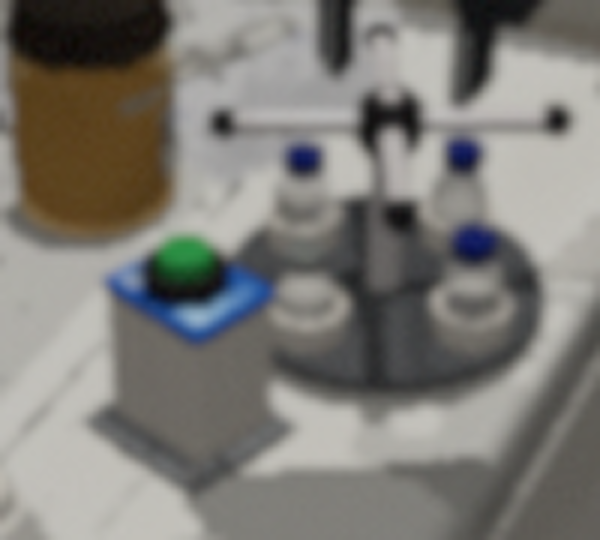

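View pics/w13.png

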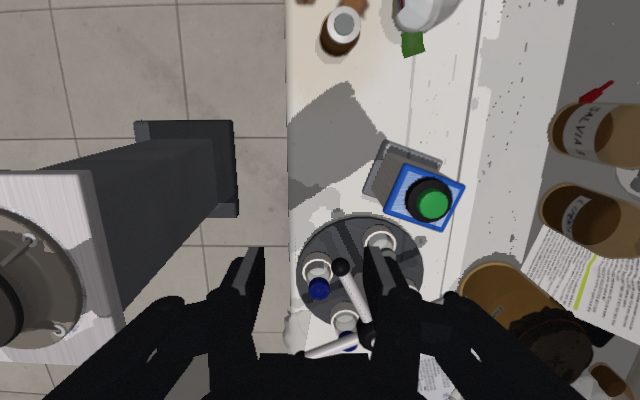

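View pics/t13.png

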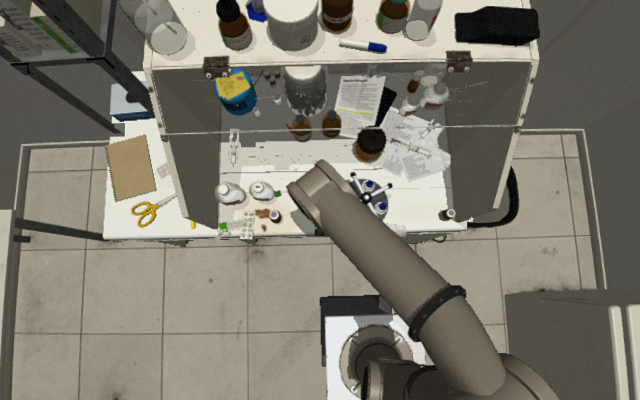

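Emit:
arm_command:
  series:
    - [50,[0,20,-20],0]
    - [50,[0,60,-40],0]
    - [50,[-5,100,-50],0]
    - [50,[-5,130,-50],0]
    - [50,[-5,130,-50],0]
    - [50,[-5,130,-50],0]

```text
t: 14.92
eef_pos: [0.4448, 0.0387, 0.2964]
tool_rot: [-0.0, 1.0, 0.002, -0.001]
contact_force: [-0.1, 0.7, -1.2]
gripper_width: 0.584
```

```bash
python3 - <<'E'
from h import *
import pickle
shift([])
m=camera_model('wrist');pickle.dump(m,open('w14.pkl','wb'))
cv2.imwrite('pics/w14.png',read_camera('wrist'))
for n in ('z11','z12','z13'):
    h=cv2.cvtColor(cv2.imread(f'pics/{n}.png'),cv2.COLOR_BGR2HSV);g=cv2.inRange(h,(45,90,40),(80,255,255))
    ys,xs=np.nonzero(g[200:320,100:260]); print(n,len(ys),[int(ys[xs==c].min()+200) if (xs==c).any() else None for c in (60,65,70,105,110)],ys.max()+200)
E
```

```text
t 14.93 pos [0.4448 0.0387 0.2964] yaw x 0.2 F [-0.12  0.69 -1.19] q [ 0.38  0.09 -0.63  1.98  0.06  1.09 -0.28]
z11 1950 [254, 250, 247, 250, 255] 284
z12 1372 [256, 254, 256, 254, 256] 284
z13 2288 [250, 245, 242, 245, 250] 284
```

View pics/w14.png

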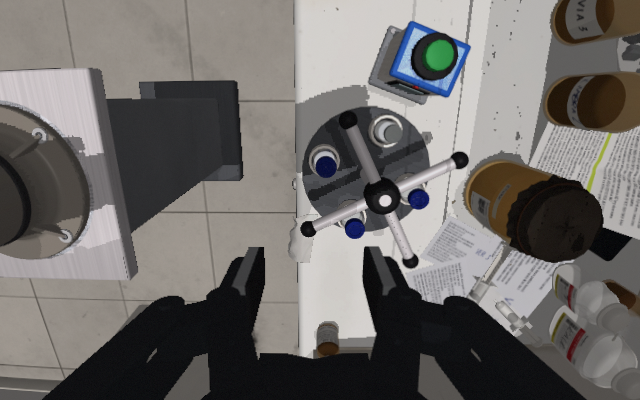

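```bash
python3 - <<'E'
from h import *
import pickle
m=pickle.load(open('w14.pkl','rb'))
B=[onz(m,*p,.118) for p in [(348,120),(459,160),(411,261),(308,229)]]
a=np.mean(B,0);print('axis',a.round(4))
for b in B:
    d=b-a;print(np.degrees(np.arctan2(d[1],d[0])).round(1))
def pt(n,u,v,z):
    p=onz(m,u,v,z);d=p-a;print(n,p.round(4),np.degrees(np.arctan2(d[1],d[0])).round(1),np.hypot(*d[:2]).round(4))
pt('greyring',386,131,.036);pt('greycap',391,133,.07);pt('btn',440,55,.106)
shift([(.46,.1585,.19),(.53,.1585,.131)])
E
```

```text
axis [0.5149 0.0231 0.118 ]
116.4
26.6
-63.2
-153.7
greyring [0.5334 0.0801 0.036 ] 72.1 0.06
greycap [0.5313 0.0813 0.07  ] 74.3 0.0605
btn [0.5636 0.1582 0.106 ] 70.2 0.1436
t 14.97 pos [0.4449 0.0391 0.2966] yaw x 0.2 F [ 0.83 -0.56  0.08] q [ 0.37  0.09 -0.63  1.98  0.06  1.09 -0.28]
(0.46, 0.1585, 0.19) -> [  15.8 -119.3  106.7]
(0.53, 0.1585, 0.131) -> [  85.8 -118.9  165.6]
```

Emit:
arm_command:
  series:
    - [50,[5,-40,10],0]
    - [50,[10,-80,40],0]
    - [50,[15,-119,80],0]
    - [50,[30,-119,120],0]
    - [50,[60,-119,155],0]
    - [50,[85,-119,165],0]
    - [50,[85,-119,168],0]
    - [50,[85,-119,168],0]

```text
t: 15.98
eef_pos: [0.5287, 0.1585, 0.129]
tool_rot: [-0.0, 1.0, 0.002, -0.001]
contact_force: [-0.4, -0.1, -0.4]
gripper_width: 0.587
```

```bash
python3 - <<'E'
from h import *
shift([])
a=read_camera('scene')[180:210,290:330]
cv2.imwrite('pics/y1.png',cv2.resize(a,None,fx=14,fy=14,interpolation=0))
E
```

```text
t 15.97 pos [0.5287 0.1585 0.129 ] yaw x 0.3 F [-0.45 -0.07 -0.4 ] q [ 0.08  0.5  -0.62  1.92  0.38  0.84 -0.73]
```

Emit:
arm_command:
  series:
    - [50,[0,0,2],0]
    - [50,[0,0,2],0]

```text
t: 16.27
eef_pos: [0.5295, 0.1575, 0.1277]
tool_rot: [0.0, 1.0, 0.002, 0.0]
contact_force: [-0.1, 0.2, 0.3]
gripper_width: 0.588
```

Emit:
arm_command:
  series:
    - [50,[0,0,2],0]
    - [50,[0,0,2],0]

```text
t: 16.52
eef_pos: [0.5298, 0.1575, 0.1255]
tool_rot: [-0.0, 1.0, 0.001, 0.0]
contact_force: [-0.4, 0.5, 0.3]
gripper_width: 0.585
```

Emit:
arm_command:
  series:
    - [50,[0,0,2],0]
    - [50,[0,0,2],0]

```text
t: 16.77
eef_pos: [0.5299, 0.1575, 0.1233]
tool_rot: [-0.0, 1.0, 0.002, 0.0]
contact_force: [-0.8, 0.4, 1.9]
gripper_width: 0.584
```

Emit:
arm_command:
  series:
    - [50,[0,0,2],0]
    - [50,[0,0,2],0]

```text
t: 17.02
eef_pos: [0.5299, 0.1575, 0.1213]
tool_rot: [-0.0, 1.0, 0.001, 0.0]
contact_force: [-0.8, -0.0, 3.6]
gripper_width: 0.585
```

Emit:
arm_command:
  series:
    - [50,[0,0,2],0]
    - [50,[0,0,2],0]

```text
t: 17.27
eef_pos: [0.5299, 0.1576, 0.1199]
tool_rot: [0.0, 1.0, 0.001, 0.0]
contact_force: [-2.5, -1.5, 9.5]
gripper_width: 0.586
```

```bash
python3 - <<'E'
from h import *
shift([])
a=read_camera('scene')[180:210,290:330]
cv2.imwrite('pics/y2.png',np.hstack([cv2.resize(a,(400,400),interpolation=0),cv2.resize(cv2.imread('pics/y1.png'),(400,400),interpolation=0)]))
E
```

```text
t 17.27 pos [0.5299 0.1576 0.1199] yaw x 0.2 F [-2.47 -1.51  9.54] q [ 0.07  0.51 -0.61  1.93  0.39  0.82 -0.74]
```

View pics/y2.png

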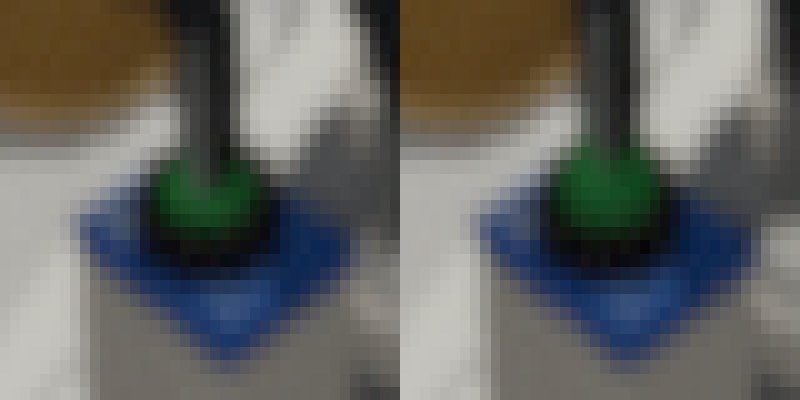

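Emit:
arm_command:
  series:
    - [50,[0,0,-3],0]
    - [50,[0,0,-8],0]
    - [50,[0,0,-16],0]
    - [50,[-20,0,-30],0]
    - [50,[-50,0,-50],0]
    - [50,[-70,0,-90],0]
    - [50,[-80,0,-130],0]
    - [50,[-80,20,-150],0]

```text
t: 18.32
eef_pos: [0.4493, 0.139, 0.2717]
tool_rot: [-0.0, 1.0, 0.003, 0.001]
contact_force: [0.5, 0.3, -0.4]
gripper_width: 0.587
```

Emit:
arm_command:
  series:
    - [50,[0,40,-15],0]
    - [50,[-5,90,-25],0]
    - [50,[-5,120,-30],0]
    - [50,[-5,120,-30],0]
    - [50,[-5,120,-30],0]
    - [50,[-5,120,-30],0]

```text
t: 19.08
eef_pos: [0.445, 0.0185, 0.2992]
tool_rot: [-0.0, 1.0, 0.003, -0.0]
contact_force: [1.3, -0.9, 0.2]
gripper_width: 0.585
```

```bash
python3 - <<'E'
from h import *
shift([])
cv2.imwrite('pics/w15.png',read_camera('wrist'))
a=read_camera('scene')[150:240,280:380]
cv2.imwrite('pics/z15.png',cv2.resize(a,None,fx=6,fy=6,interpolation=2))
E
```

```text
t 19.07 pos [0.445  0.0185 0.2992] yaw x 0.3 F [ 1.28 -0.93  0.19] q [ 0.43  0.09 -0.64  1.98  0.06  1.1  -0.23]
```

View pics/w15.png

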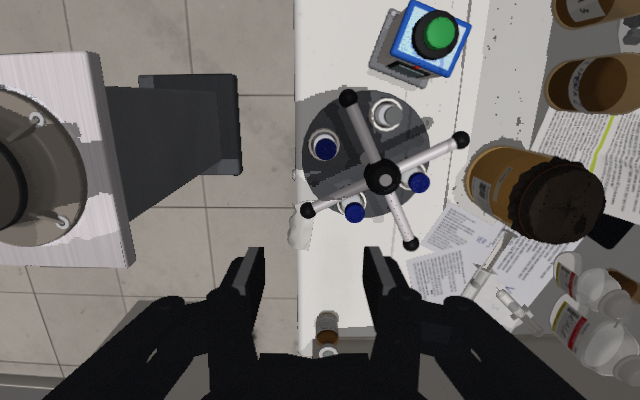

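View pics/z15.png

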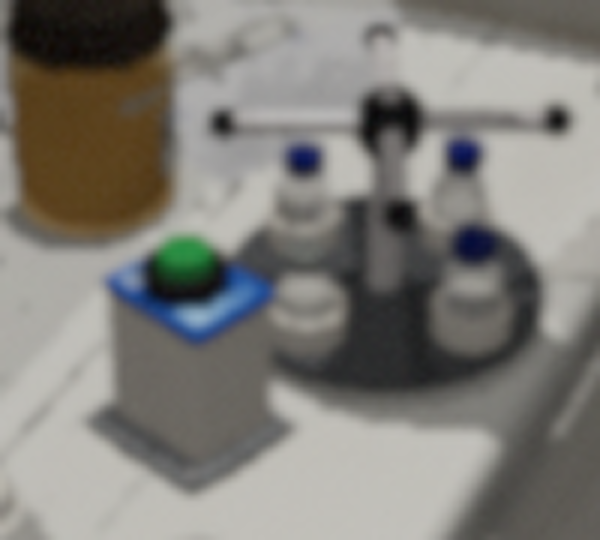

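The wrist view shows the grey vial at (387,114), square before the reader, whose button is at (436,35). The scene view shows the button up and the vials standing. The hand is clear of everything.

```bash
python3 -c "
from station import bot
print(bot.hand_in())"
```

```text
the job is handed in; nothing more can be done
None
```

I turned the carousel about 143° clockwise with the closed fingertips, pushing one arm of the star handle. That brought the grey-capped vial in front of the reader window, and I then pressed the green button and let it come up. I handed the job in at about 19 s.

- **Pushing:** the tool force readings, taken at the end of each push call, stayed under about 4 N. The handle was never gripped.
- **Vial position:** the last position measurement, before the final press, put the pocket at 70–72° about the axis and the reader's middle line at 70–72°, an offset of about 1–2 mm. One reading, on the vial's cap, gave 74°, or about 3.5 mm off, which is still inside the 10 mm limit. The pictures after the final press show nothing moved.
- **Button:**
  - My first try used the closed fingers, landed on the button's rim and met a stop at 15 N. I could not tell how far the button went down.
  - I then pressed the middle of the button with one finger of the half-open gripper, reaching 23 N at the stop.
  - I pressed once more to check the travel. The force rose from about 0.3 to 3.6 N over 4–5 mm, then sharply to 9.5 N at the stop, which fits the full 6 mm.
  - All of this was after the vial was in place.
- **Final pictures:** the button is up, all four vials look upright in their pockets, and the hand is clear of everything. I did not measure the bystanders one by one, but no contact with them showed in the forces or pictures.

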